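# Hang the glassware basket on a hook that holds

### The job

Take the small steel glassware basket by its black grip and hang it by its bail on a hook of the grey rack. The catch of one hook may not have engaged, so before letting go tug the basket gently downwards to make sure the hook holds; if that hook runs down under the pull, lift off and use the other one. Leave the basket hanging still on the hook that held, and knock nothing over.

Things in the scene. Friction and masses are not known exactly. Their poses are not given: they have to be found in the camera images.
- basket_grip (a point): Centre of the basket's black upright grip, a block 14 (its x) by 24 (its y) by 46 mm tall, to be grasped from above. It is 175 mm above the basket's bottom (foot of the grip 152 mm, top 198 mm), on a stem over the bail's apex. Axes: z up, y along the bail.
- basket_eye (a point): Underside of the middle of the bail's apex, the place that rests on a hook: 43 mm straight below basket_grip, 132 mm above the bottom. Below it the bail is open down to the tray's rim. The bail is 6 mm wire in the basket's y-z plane: a flat 24 mm apex, then sloping sides down to the tray's two short sides, 110 mm apart.
- basket: The basket, rigid steel, loose, standing upright; mass 0.2 to 0.32 kg. An open tray 60 (x) by 110 (y) by 45 mm tall with bail and grip above it. Origin: centre of its underside.
- rack: Fixed rack: upright grey housing 26 (x) by 260 (y) by 217 mm tall on a foot plate 8 mm thick reaching 102 mm forward under the hooks. Origin at table level under the housing's middle; -x is its front, with a hook 85 mm to either side. An unseen catch inside carries at least one hook, sometimes the left, sometimes the right, rarely both; nothing outside shows which.
- hook_left: Left hook (rack's +y), flat steel 14 mm wide, axes as the rack's. Origin: middle of its seat, on the upper face, 70 mm in front of the rack's origin, 190 mm above the table. The seat is a trough 22 mm long in x that the bail lies across (bail along y): in front the tip rises 12 mm above the seat, behind is a step 5 mm high. The hook plate on the housing is 49 mm behind.
- hook_right: Right hook (rack's -y), the same as the left one. How the hooks give: each slides straight down and springs back up unloaded. One that its catch carries yields about 0.7 mm per newton (2 mm under the basket, 5 to 7 mm in a gentle tug). One not carried runs down under 1.5 N to its stop 30 mm lower; the basket's weight is enough. Do not load a hook with more than 25 N.
- erlenmeyer: Bystander: clear glass conical flask, 64 mm wide, 99 mm tall, origin under its middle; must not be knocked over.
- amber_bottle: Bystander: brown bottle with black cap, 48 mm wide, 102 mm tall, origin under its middle; must not be knocked over.
- cylinder: Bystander: clear measuring cylinder on a blue foot, 54 mm wide, 154 mm tall, origin under its middle; must not be knocked over.

How it is judged:
By the outcome, as a careful person would: the job done as asked, in the order asked, and still so for the second after the job is handed in, with the robot touching nothing.
It also fails if it takes over 54 s, if anything falls off the work surface, if the arm or the gripper's body presses on something with over 40 N, if the wrist force passes 120 N, or if a joint passes its speed limit or range.

### The arm

A 6-joint arm with a two-finger parallel gripper is mounted at the origin on a cart in front of the work surface, level with it; the furniture and walls round the work are solid. World frame = base frame: x ahead of the robot, y to its left, z up, the work surface at z = 0. Lengths are in m, angles in degrees, forces in N, time in s.
With the tool pointing down it reaches from about 0.35 to 0.875 m from the base axis. Payload 4.2 kg.
Tool frame: the origin (TCP) lies midway between the tips of the shut fingers; the grasp point (between the pads) lies 19 mm behind it; z points along the fingers, y is the line along which they close (so a half turn about z gives the same grasp; the last joint's range is limited). The gripper opens to 87 mm and grips with 3 to 60 N. Pads are 19 mm wide; open, the fingers measure 117 mm over their backs; the gripper's body (75 mm by 190 mm) begins 51 mm behind the grasp point.
Start: joints at [79.389, 22.042, 0.453, 0, -68.411, -14.817], TCP at [0.268, 0.564, 0.223] pointing down, gripper open.
Joint ranges: [-179.83, 179.83], [-69.29, 118.12], [-61.27, 80.66], [-181.25, 117.63], [-171.15, -9.14], [-177.46, 177.46]. Speed limits (degrees/s): [159.86, 159.86, 180, 180, 180, 180].

### API

Orientations are given as a 3x3 rotation matrix whose columns are the frame's x, y, z axes.
In Python, from station import r, cams gives the robot as it stands.
- The arm moves only by the tool play_rows, never from a script. Its argument "commands" is text: rows parted by semicolons, each of 6 numbers parted by spaces: the shift along the world's x, y, z normalised to -1 to 1, where 1 is 30 mm, then the turn, a rotation vector about the world's x, y, z normalised to -1 to 1, where 1 is 0.15 rad. A call has 1 to 20 rows; each row shifts and turns the commanded pose from where the row before left it; what a row does not reach is not made up. A row lasts 1/10 s, in which the tool goes at most 50 mm and 8.59 degrees, less where a joint would pass 70% of its speed; a pose out of reach is approached as far as the arm can. A call with a number of a shift or a turn outside -1 to 1 is refused whole. A call with a gripper value outside its range is refused whole. "grip" is the finger opening in mm, from 0 to 87, set as the call begins (left out, the last holds). The fingers move at their own pace and stop on an object; the grip force is fixed at half the most. Time passes only in rows, so rows that do not move let the fingers close. It gives the time, the measured TCP pose, the force, the opening and the grip force at its end, in the units of the state.
- r.sense(): the state, without advancing time (a new reading comes with each control period).
- cams.capture(name): name is "scene" or "side" or "wrist"; returns (picture, depth): 420x560x3 uint8, blue, green, red; 420x560 float32, m along the optical axis (not along the pixel's ray), 0 where there is no reading.
- cams.camera_info(name): a dict with "mtx" (3x3 intrinsics, pixels), "R" (3x3) and "t" (3): a world point X has camera coordinates R X + t. Camera axes: x right, y down, z forward; pixel columns grow to the right and rows downward; lengths in m; the calibration is good to about 2 mm. The wrist camera is an equidistant fisheye: a pixel r from the principal point sees the ray r / f radians off the axis. A picture is of the moment at which its call begins: read the wrist's pose just before it. camera_info takes no time and is no camera call; for the wrist camera it gives the pose at the moment of the call.
- r.finish_job(): hands the job in; it is judged then, once.
The state is a dict: "time_s": time; "joints": joint angles; "joint_velocities": joint speeds; "effort": joint torques, N m; "tcp_pos": TCP position; "ee_rot": TCP orientation; "wrist_force": force on the tool from outside, world axes, zero at the start; "moment": the same for the moment, N m; "gripper_width": opening from 0.0 (shut) to 1.0 (fully open); "gripper_force": force on a finger pad.
Only numpy, scipy, OpenCV 4.12 (cv2) and the standard library are available. Lean on these libraries where they do the work, as an engineer would, in place of code of your own. Each camera call takes 0.05 s, during which the arm holds its last target. There are 200 camera calls.

## Working session

There is one attempt and no reset: what is moved stays moved. The work goes in short steps, Python scripts to look and compute and a tool call to move; the robot and the scene stay as the last step left them, time stands still between calls to the robot, and variables do not carry over. Pictures are saved under pics/ and viewed, at most 10 in all, crops included, and the job is handed in when it is done.

Besides the shell and the picture viewer there is one more tool, called after ">>>" as a command line: name --argument value ..., lists and objects as JSON in quotes. play_rows: Moves the arm, as the interface text tells. Scaled input: -1 to 1 covers 30 mm each way for a shift and 0.15 rad each way for a turn. Its arguments: {"type":"object","properties":{"commands":{"type":"string"},"grip":{"type":"number"}},"required":["commands"]}

```bash
ls; mkdir -p pics
python3 - <<'E'
from station import r,cams
import cv2,numpy as np
s=r.sense();print(s['time_s'],s['tcp_pos'],s['ee_rot'],s['wrist_force'])
for n in('scene','side'):
    p,d=cams.capture(n);cv2.imwrite(f'pics/{n}0.png',p);np.save(f'pics/{n}0.npy',d)
    i=cams.camera_info(n);print(n,i['mtx'],-np.array(i['R']).T@i['t'])
    np.savez(f'pics/{n}0.npz',**{k:i[k] for k in('mtx','R','t')})
E
```

```text
pics
0.0 [0.26807304 0.56391849 0.22144228] [[ 9.03038740e-01 -4.29558200e-01 -8.87424418e-04]
 [-4.29559112e-01 -9.03036485e-01 -2.01898975e-03]
 [ 6.58969768e-05  2.20442720e-03 -9.99997568e-01]] [ 0.58255651  0.85104863 -0.82908156]
scene [[384.56188615   0.         278.81363652]
 [  0.         384.56188615 208.77683567]
 [  0.           0.           1.        ]] [-0.06185776 -0.09584509  0.71247963]
side [[451.93123054   0.         276.92322383]
 [  0.         451.93123054 207.48035438]
 [  0.           0.           1.        ]] [ 0.23111144 -0.32715969  0.71205611]
```

View pics/scene0.png

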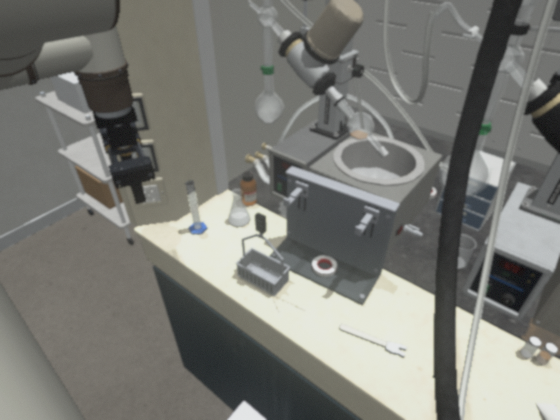

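View pics/side0.png

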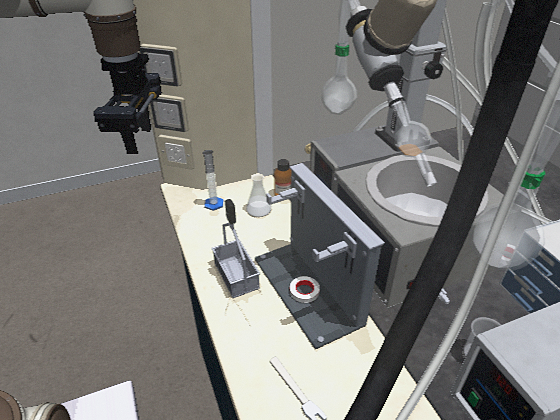

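The scene view shows the basket grip at (261,222), the tray around (263,272), the left hook tip near (290,192) and the right hook near (365,222). In the side view the grip is at (231,211), the hooks at (285,195) and (330,250), and the rack top edge runs from (293,168) to (382,245). Next I'll turn depth into positions.

```bash
cat > h.py <<'E'
import numpy as np,cv2
def cloud(n,k=0):
    d=np.load(f'pics/{n}{k}.npy');z=np.load(f'pics/{n}{k}.npz');im=cv2.imread(f'pics/{n}{k}.png')
    v,u=np.mgrid[:420,:560];m=z['mtx']
    C=np.dstack([(u-m[0,2])/m[0,0]*d,(v-m[1,2])/m[1,1]*d,d])
    return (C-z['t'])@z['R'],im,d>0      # world points
E
python3 - <<'E'
from h import *
np.set_printoptions(precision=4,suppress=True)
for n,box,tray in(('scene',(250,205,275,240),(232,235,295,295)),('side',(220,192,242,228),(205,230,265,300))):
    P,im,ok=cloud(n)
    def sel(b,f):
        a,c,e,g=b;p=P[c:g,a:e];i=im[c:g,a:e].astype(int);o=ok[c:g,a:e];return p[o&f(p,i)]
    q=sel(box,lambda p,i:(i.max(2)<70)&(p[...,2]>.145)&(p[...,2]<.22))
    print(n,'grip',len(q),q.min(0),q.max(0),np.median(q,0), cv2.minAreaRect(q[:,:2].astype(np.float32)*1000))
    q=sel(tray,lambda p,i:(p[...,2]>.036)&(p[...,2]<.05))
    print(' tray rim',len(q),cv2.minAreaRect(q[:,:2].astype(np.float32)*1000))
    q=sel(tray,lambda p,i:(p[...,2]>.006)&(p[...,2]<.05))
    print(' tray all',len(q),cv2.minAreaRect(q[:,:2].astype(np.float32)*1000))
    # rack housing: top face
    f=ok&(P[...,2]>.209)&(P[...,2]<.224)&(P[...,0]>.3)&(P[...,0]<1)
    v,u=np.nonzero(f);print(' z~217 px',len(u),u.min(),u.max(),v.min(),v.max())
    q=P[f];print(cv2.minAreaRect(q[:,:2].astype(np.float32)*1000),np.median(q,0))
E
```

```text
scene grip 2 [0.3838 0.3089 0.1671] [0.385  0.3094 0.1801] [0.3844 0.3092 0.1736] ((384.40533447265625, 309.1866455078125), (1.2893571853637695, 0.0), -158.39727783203125)
 tray rim 416 ((389.1608581542969, 318.95367431640625), (64.4577407836914, 115.56739044189453), 4.027688980102539)
 tray all 1620 ((445.5196228027344, 323.24322509765625), (178.04959106445312, 115.58694458007812), 4.331968784332275)
 z~217 px 2910 107 559 79 253
((629.6672973632812, 287.5477600097656), (841.5460205078125, 735.6469116210938), 83.4875717163086) [0.5626 0.2659 0.2164]
side grip 181 [0.3814 0.3042 0.1543] [0.3953 0.3266 0.2004] [0.3872 0.3085 0.1842] ((387.4869384765625, 315.5901794433594), (13.58054256439209, 21.193208694458008), 8.183411598205566)
 tray rim 481 ((388.2311706542969, 317.8858947753906), (64.07534790039062, 117.55131530761719), 3.6097006797790527)
 tray all 1309 ((411.577880859375, 319.3587341308594), (110.86157989501953, 117.55131530761719), 3.6097006797790527)
 z~217 px 4231 148 534 78 348
((702.2656860351562, 404.15997314453125), (578.3682861328125, 864.9566040039062), 17.002050399780273) [0.5602 0.2467 0.2172]
```

Run:
```python
from h import *
np.set_printoptions(precision=4,suppress=True)
f32=lambda q:q[:,:2].astype(np.float32)*1000
for n,(a,b,c,e) in(('scene',(283,165,400,272)),('side',(286,160,386,255))):
    P,im,ok=cloud(n);p=P[b:e,a:c].reshape(-1,3);o=ok[b:e,a:c].ravel();p=p[o]
    R=p[(abs(p[:,2]-.217)<.005)&(p[:,0]<.7)]
    R=R[np.linalg.norm(R[:,:2]-np.median(R[:,:2],0),axis=1)<.145]
    print(n,'top',len(R),cv2.minAreaRect(f32(R)))
    F=p[(p[:,2]>.04)&(p[:,2]<.15)&(p[:,0]>.44)&(p[:,0]<.62)]
    l=cv2.fitLine(f32(F),cv2.DIST_HUBER,0,.01,.01).ravel();d=l[:2];ang=np.degrees(np.arctan2(d[1],d[0]));print(' front line',len(F),l,ang)
    y=d*np.sign(d[1]);x=np.array([y[1],-y[0]])
    fx=l[2:]@x
    H=np.vstack([P[150:290,270:400][ok[150:290,270:400]]]);loc=np.c_[H[:,:2]*1000@x-fx,H[:,:2]*1000@y,H[:,2]*1000]
    t=R[:,:2]*1000;print(' rack y',np.percentile(t@y,[0,1,50,99,100]),'x rel front',np.percentile(t@x-fx,[1,50,99]), 'ctr world from y-mid', x*(fx+13)+y*((t@y).min()+(t@y).max())/2)
    h=loc[(loc[:,0]<-35)&(loc[:,0]>-85)&(loc[:,2]>180)&(loc[:,2]<210)]
    for yy in np.unique(np.round(h[:,1]/4)*4):
        g=h[abs(h[:,1]-yy)<=2];print('  hook y',yy,len(g),g[:,0].min(),g[:,2].max())
```

```text
scene top 1100 ((554.1253051757812, 230.1423797607422), (32.91013717651367, 261.5017395019531), 5.57281494140625)
 front line 3423 [  0.0976  -0.9952 543.1722 220.8292] -84.39727
 rack y [ 44.1912  45.5626 161.1417 302.5905 305.6932] x rel front [-3.6007  9.0399 27.0269] ctr world from y-mid [555.3098 230.2572]
  hook y 84.0 39 -74.66693009169643 202.51413086875522
  hook y 88.0 35 -75.63109649296888 203.27868072195156
  hook y 92.0 31 -75.22699573738697 202.4172277861229
  hook y 96.0 30 -74.66284897238097 201.64997821813378
  hook y 252.0 6 -72.95243214714031 193.03422935629337
  hook y 256.0 52 -74.5866459426756 201.04344826244807
  hook y 260.0 29 -75.66796425193564 201.45238052416542
  hook y 264.0 23 -74.66439454235967 201.1337289496157
  hook y 268.0 14 -73.76548830555771 201.56045985638036
side top 1646 ((553.521728515625, 223.870849609375), (31.637239456176758, 252.6503448486328), 5.837049961090088)
 front line 1411 [  0.0846  -0.9964 535.1618 286.6189] -85.146225
 rack y [ 49.736   51.2662 153.9646 299.276  302.4668] x rel front [-2.3979 12.0239 28.7354] ctr world from y-mid [553.548  223.7411]
  hook y 88.0 26 -71.54644309641873 202.39488833798987
  hook y 92.0 101 -73.02786541249986 203.82965804768125
  hook y 96.0 50 -72.84345701921404 203.51707232150085
  hook y 100.0 45 -73.22075483131414 202.62749513746255
  hook y 104.0 10 -70.68534624670542 201.4561412330166
  hook y 260.0 69 -71.72583897043825 202.52745054745944
  hook y 264.0 34 -67.66076912108497 196.96241074582323
  hook y 268.0 21 -65.37627856198998 197.16889214926246
  hook y 272.0 14 -63.02795234471381 196.31339464397394
```

The rack sits at about (0.5545, 0.229) with yaw 5.3°, so the left hook is at (0.477, 0.307) and the right at (0.4925, 0.138). The basket is at about (0.388, 0.317) with yaw 4°. I'll move above the grip, with the fingers closing along the bail.

>>> play_rows --commands "0.25 -0.515 0.07 0 0 0.214;0.25 -0.515 0.07 0 0 0.214;0.25 -0.515 0.07 0 0 0.214;0.25 -0.515 0.07 0 0 0.214;0.25 -0.515 0.07 0 0 0.214;0.25 -0.515 0.07 0 0 0.214;0.25 -0.515 0.07 0 0 0.214;0.25 -0.515 0.07 0 0 0.214;0.25 -0.515 0.07 0 0 0.214;0.25 -0.515 0.07 0 0 0.214;0.25 -0.515 0.07 0 0 0.214;0.25 -0.515 0.07 0 0 0.214;0.25 -0.515 0.07 0 0 0.214;0.25 -0.515 0.07 0 0 0.214;0.25 -0.515 0.07 0 0 0.214;0.25 -0.515 0.07 0 0 0.214;0 0 0 0 0 0;0 0 0 0 0 0" --grip 87

```text
time_s: 1.9
tcp_pos: [0.3883, 0.3171, 0.2559]
ee_rot: [[0.998, 0.069, -0.0], [0.069, -0.998, -0.0], [-0.0, 0.0, -1.0]]
wrist_force: [-0.2, 0.4, 0.4]
gripper_width: 0.998
gripper_force: 0.0
```

Run:
```python
from station import r,cams
import cv2,numpy as np
np.set_printoptions(precision=4,suppress=True)
n='wrist';i=cams.camera_info(n);s=r.sense();print(s['tcp_pos'],s['ee_rot'],s['wrist_force'])
p,d=cams.capture(n);cv2.imwrite('pics/wrist1.png',p);np.save('pics/wrist1.npy',d)
np.savez('pics/wrist1.npz',**{k:i[k] for k in('mtx','R','t')})
m=np.array(i['mtx']);R=np.array(i['R']);t=np.array(i['t']);print(m,-R.T@t,{k:v for k,v in i.items() if k not in('mtx','R','t')})
v,u=np.mgrid[:420,:560];a=(u-m[0,2])/m[0,0];b=(v-m[1,2])/m[1,1];th=np.hypot(a,b)+1e-9
k=np.tan(np.minimum(th,1.5))/th
W=(np.dstack([a*k*d,b*k*d,d])-t)@R;np.save('pics/W1.npy',W)
f=(d>0)&(np.hypot(W[...,0]-.388,W[...,1]-.317)<.03)
for lo,hi in((.19,.205),(.15,.205)):
    g=f&(W[...,2]>lo)&(W[...,2]<hi)&(p.max(2)<80);q=W[g];print(lo,len(q),q.min(0),q.max(0),cv2.minAreaRect(q[:,:2].astype(np.float32)*1000)) if g.sum()>3 else print('none')
g=(d>0)&(W[...,2]>.038)&(W[...,2]<.05)&(np.hypot(W[...,0]-.388,W[...,1]-.317)<.08)
q=W[g];print(len(q)); print(cv2.minAreaRect(q[:,:2].astype(np.float32)*1000))
```

```text
[0.3883 0.3171 0.2559] [[ 0.9976  0.0685 -0.0003]
 [ 0.0685 -0.9976 -0.    ]
 [-0.0003  0.     -1.    ]] [-0.155   0.4132  0.3669]
[[325.1923   0.     278.8697]
 [  0.     325.1923 214.4674]
 [  0.       0.       1.    ]] [0.4614 0.3226 0.418 ] {}
0.19 589 [0.3835 0.3082 0.1901] [0.3974 0.3316 0.1996] ((390.5628662109375, 319.9475402832031), (13.012080192565918, 23.19869613647461), 4.538241863250732)
0.15 920 [0.3835 0.3082 0.1551] [0.3976 0.3319 0.1996] ((390.6371765136719, 319.9071960449219), (13.153801918029785, 23.70340919494629), 4.538241863250732)
1078
((389.83258056640625, 319.8739929199219), (63.37800598144531, 114.20989990234375), 4.049770355224609)
```

View pics/wrist1.png

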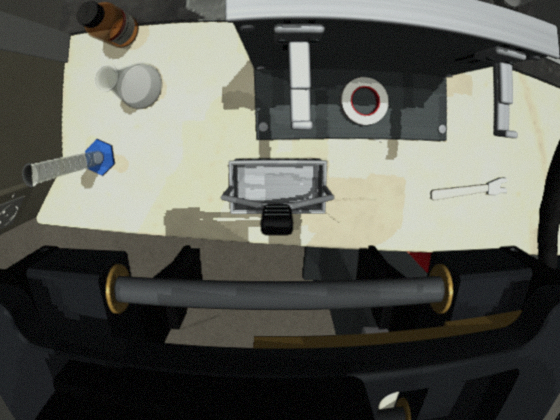

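The wrist view shows the grip at (277,219), midway between the fingers, with the left hook at (300,85) and the right hook at (505,95). A white ring lies on the foot plate at (365,100), and the grip centre comes out near (0.390, 0.319). I'll descend with a 2 mm correction and close.

>>> play_rows --commands "0.06 0.06 -0.1 0 0 0;0 0 -0.3 0 0 0;0 0 -0.35 0 0 0;0 0 -0.35 0 0 0;0 0 -0.35 0 0 0;0 0 -0.35 0 0 0;0 0 -0.35 0 0 0;0 0 -0.35 0 0 0;0 0 -0.35 0 0 0;0 0 -0.3 0 0 0;0 0 -0.15 0 0 0;0 0 0 0 0 0;0 0 0 0 0 0"

```text
time_s: 3.25
tcp_pos: [0.3904, 0.3193, 0.1574]
ee_rot: [[0.998, 0.07, 0.0], [0.07, -0.998, 0.0], [0.001, -0.0, -1.0]]
wrist_force: [-0.3, 0.1, 0.4]
gripper_width: 1.001
gripper_force: 0.0
```

>>> play_rows --commands "0 0 0 0 0 0;0 0 0 0 0 0;0 0 0 0 0 0;0 0 0 0 0 0;0 0 0 0 0 0;0 0 0 0 0 0;0 0 0 0 0 0;0 0 0 0 0 0;0 0 0 0 0 0;0 0 0 0 0 0;0 0 0 0 0 0;0 0 0 0 0 0" --grip 10

```text
time_s: 4.45
tcp_pos: [0.3901, 0.3191, 0.1571]
ee_rot: [[0.998, 0.07, -0.0], [0.07, -0.998, 0.0], [-0.0, -0.0, -1.0]]
wrist_force: [0.0, -0.1, 0.7]
gripper_width: 0.27
gripper_force: 30.0
```

Run:
```python
import numpy as np,cv2
np.set_printoptions(precision=4,suppress=True)
W=np.load('pics/W1.npy');d=np.load('pics/wrist1.npy')
P=W[d>0];a=np.radians(5.3);x=np.array([np.cos(a),np.sin(a)]);y=np.array([-x[1],x[0]])
H=P[(P[:,2]>.18)&(P[:,2]<.212)&(P[:,0]>.42)&(P[:,0]<.53)]
L=np.c_[(H[:,:2]-[.5545,.229])@x,(H[:,:2]-[.5545,.229])@y,H[:,2]]*1000
for nm,f in(('L',abs(L[:,1]-85)<30),('R',abs(L[:,1]+85)<30)):
    l=L[f]; 
    for x0 in range(-100,-24,6):
        g=l[(l[:,0]>=x0)&(l[:,0]<x0+6)]
        if len(g)>2: print(nm,x0,len(g),'y',g[:,1].min(),g[:,1].max(),'z',np.median(g[:,2]),g[:,2].max())
T=P[(abs(P[:,2]-.217)<.004)&(P[:,0]>.5)&(P[:,0]<.6)];print('top',cv2.minAreaRect(T[:,:2].astype(np.float32)*1000))
B=P[(P[:,2]<.012)&(P[:,2]>.004)&(P[:,0]>.40)&(P[:,0]<.52)&(P[:,1]>.1)&(P[:,1]<.37)];print('foot',cv2.minAreaRect(B[:,:2].astype(np.float32)*1000))
Q=P[(P[:,2]<.08)&(P[:,2]>.013)&(P[:,0]>.42)&(P[:,0]<.52)&(P[:,1]>.1)&(P[:,1]<.27)];print('ring',Q.min(0),Q.max(0),np.percentile(Q[:,2],[50,95]))
```

```text
L -88 150 y 80.66840440005774 93.88882431882384 z 201.5039307600585 203.05421991971022
L -82 151 y 80.83376627993418 93.48405391599502 z 189.96077162565993 201.8743707034304
L -76 178 y 80.69210237088629 93.94392965100549 z 189.87001491785605 191.5523386550823
L -70 160 y 80.49670262336893 93.90937238405 z 189.8426583004742 191.70680153043705
L -64 185 y 80.47739257049096 93.79739638070447 z 190.08937699914952 195.68341974858427
L -58 175 y 80.12404146733371 93.77337865420522 z 194.72511321987912 196.7049420364561
L -52 174 y 80.61636832809003 93.68677952141672 z 194.73973897622054 197.10705463541447
L -46 171 y 80.44311097122005 93.88820681721823 z 194.80457766888088 196.7643061962919
L -40 176 y 80.32072541240294 94.02834362819537 z 194.79594716813796 196.84616269147034
L -34 173 y 80.25225945415714 94.46482138425901 z 194.79404397450156 197.16000470075818
L -28 142 y 72.27582627395184 101.85539841759042 z 190.38551332721073 196.80069403563033
R -88 121 y -90.72333877476238 -74.543962711913 z 199.62978061408015 203.12829102193027
R -82 131 y -89.90380148463096 -75.15586437902196 z 
[... 330 characters left out ...]
727128 -74.2007860079086 z 193.64966414141662 195.92420285564785
R -52 140 y -89.28536207815918 -73.43577736538691 z 193.9860572785226 196.28261151376714
R -46 139 y -90.0214558875482 -74.71713314825116 z 193.9676263424234 196.07785217467418
R -40 139 y -89.62244540281038 -74.65999286100767 z 193.99852125701284 196.62946694268598
R -34 44 y -87.77704580090496 -74.37453696875308 z 193.17021006886458 195.881344480567
top ((554.1644287109375, 231.0135498046875), (30.92115020751953, 264.2666320800781), 5.943777084350586)
foot ((460.10723876953125, 234.59481811523438), (119.73049926757812, 269.1309814453125), 0.006755184382200241)
ring [0.4205 0.1894 0.0131] [0.52   0.2694 0.0479] [0.0204 0.0218]
```

Grasped, with a 23.5 mm opening. I'll lift it 90 mm and weigh it.

>>> play_rows --commands "0 0 0.1 0 0 0;0 0 0.2 0 0 0;0 0 0.3 0 0 0;0 0 0.3 0 0 0;0 0 0.3 0 0 0;0 0 0.3 0 0 0;0 0 0.3 0 0 0;0 0 0.3 0 0 0;0 0 0.3 0 0 0;0 0 0.3 0 0 0;0 0 0.2 0 0 0;0 0 0.1 0 0 0;0 0 0 0 0 0;0 0 0 0 0 0;0 0 0 0 0 0"

```text
time_s: 5.95
tcp_pos: [0.3899, 0.3188, 0.2466]
ee_rot: [[0.998, 0.07, -0.001], [0.07, -0.998, -0.001], [-0.001, 0.001, -1.0]]
wrist_force: [-0.1, 0.3, -2.5]
gripper_width: 0.272
gripper_force: 30.0
```

>>> play_rows --commands "0.1 -0.02 0 0 0 0.02;0.2 -0.03 0 0 0 0.02;0.25 -0.03 0 0 0 0.02;0.25 -0.03 0 0 0 0.02;0.25 -0.03 0 0 0 0.02;0.25 -0.03 0 0 0 0.02;0.25 -0.03 0 0 0 0.02;0.25 -0.03 0 0 0 0.02;0.25 -0.03 0 0 0 0;0.25 -0.03 0 0 0 0;0.25 -0.03 0 0 0 0;0.2 -0.02 0 0 0 0;0.15 -0.01 0 0 0 0;0.1 -0.01 0 0 0 0;0.1 -0.01 0 0 0 0;0 0 0 0 0 0;0 0 0 0 0 0"

```text
time_s: 7.65
tcp_pos: [0.483, 0.308, 0.2472]
ee_rot: [[0.996, 0.094, -0.0], [0.094, -0.996, 0.0], [-0.0, -0.0, -1.0]]
wrist_force: [-0.3, -0.0, -2.1]
gripper_width: 0.273
gripper_force: 30.0
```

Run:
```python
from station import r,cams
import cv2,numpy as np
s=r.sense();print(s['tcp_pos'],s['wrist_force'])
p,d=cams.capture('side');i=cams.camera_info('side')
cv2.imwrite('pics/side2.png',p);np.save('pics/side2.npy',d);np.savez('pics/side2.npz',**{k:i[k] for k in('mtx','R','t')})
cv2.imwrite('pics/side2c.png',cv2.resize(p[120:320,190:390],None,fx=3,fy=3,interpolation=cv2.INTER_CUBIC))
```

```text
[0.48299219 0.3079557  0.24717691] [-3.40074718e-01 -7.96656773e-04 -2.07066476e+00]
```

View pics/side2c.png

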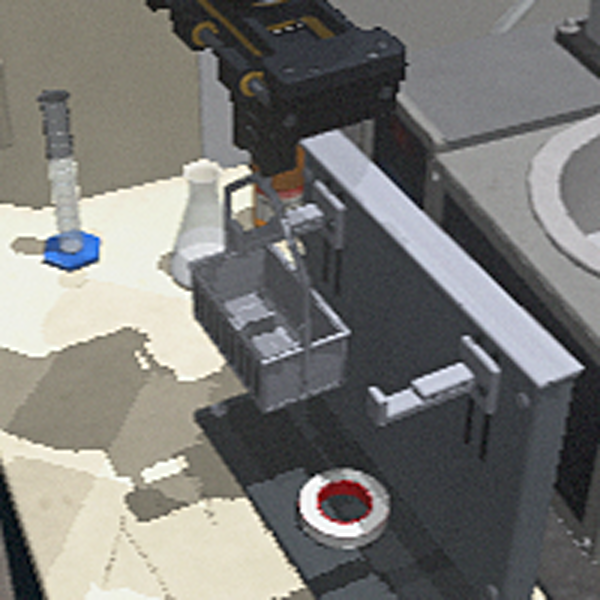

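The basket hangs in the fingers over the left hook, which passes through the bail at crop (305,215). The x move overshot by 7 mm, so I'll correct it and lower to just above the seat.

>>> play_rows --commands "-0.12 0 0 0 0 0;-0.12 0 0 0 0 0;0 0 0 0 0 0;0 0 -0.1 0 0 0;0 0 -0.17 0 0 0;0 0 -0.17 0 0 0;0 0 -0.17 0 0 0;0 0 -0.17 0 0 0;0 0 -0.1 0 0 0;0 0 -0.07 0 0 0;0 0 0 0 0 0;0 0 0 0 0 0"

```text
time_s: 8.9
tcp_pos: [0.4761, 0.308, 0.2188]
ee_rot: [[0.996, 0.094, 0.0], [0.094, -0.996, 0.0], [0.0, -0.0, -1.0]]
wrist_force: [-0.3, -0.0, -1.2]
gripper_width: 0.272
gripper_force: 30.0
```

>>> play_rows --commands "0 0 -0.03 0 0 0;0 0 -0.03 0 0 0;0 0 -0.04 0 0 0;0 0 0 0 0 0;0 0 0 0 0 0;0 0 0 0 0 0"

```text
time_s: 9.5
tcp_pos: [0.476, 0.308, 0.2157]
ee_rot: [[0.996, 0.094, 0.0], [0.094, -0.996, -0.0], [0.0, 0.0, -1.0]]
wrist_force: [-0.5, -1.2, -2.3]
gripper_width: 0.278
gripper_force: 30.0
```

>>> play_rows --commands "0 0 -0.03 0 0 0;0 0 -0.03 0 0 0;0 0 -0.04 0 0 0;0 0 0 0 0 0;0 0 0 0 0 0;0 0 0 0 0 0"

```text
time_s: 10.1
tcp_pos: [0.4759, 0.308, 0.2127]
ee_rot: [[0.996, 0.094, 0.0], [0.094, -0.996, 0.0], [0.0, -0.0, -1.0]]
wrist_force: [-0.2, -0.3, -1.3]
gripper_width: 0.275
gripper_force: 30.0
```

>>> play_rows --commands "0 0 -0.03 0 0 0;0 0 -0.03 0 0 0;0 0 -0.04 0 0 0;0 0 0 0 0 0;0 0 0 0 0 0;0 0 0 0 0 0"

```text
time_s: 10.7
tcp_pos: [0.4759, 0.3079, 0.2097]
ee_rot: [[0.996, 0.094, -0.0], [0.094, -0.996, -0.0], [-0.0, 0.0, -1.0]]
wrist_force: [0.8, 0.3, -1.3]
gripper_width: 0.271
gripper_force: 30.0
```

>>> play_rows --commands "0 0 -0.03 0 0 0;0 0 -0.03 0 0 0;0 0 -0.04 0 0 0;0 0 0 0 0 0;0 0 0 0 0 0;0 0 0 0 0 0"

```text
time_s: 11.3
tcp_pos: [0.4759, 0.308, 0.2067]
ee_rot: [[0.996, 0.094, 0.0], [0.094, -0.996, 0.0], [0.0, -0.0, -1.0]]
wrist_force: [-0.1, 0.4, -1.8]
gripper_width: 0.274
gripper_force: 30.0
```

No load has built up at 8 mm below the nominal seat, so the hook seems to be giving way. I'll check whether it really moved with the basket.

Run:
```python
from station import r,cams
import cv2,numpy as np
F=[r.sense()['wrist_force'][2]]
for n in('side','scene'):
    p,d=cams.capture(n);F.append(r.sense()['wrist_force'][2]);i=cams.camera_info(n)
    cv2.imwrite(f'pics/{n}3.png',p);np.save(f'pics/{n}3.npy',d);np.savez(f'pics/{n}3.npz',**{k:i[k] for k in('mtx','R','t')})
print(F)
a=cv2.imread('pics/side3.png')[150:250,240:340];b=cv2.imread('pics/side0.png')[150:250,240:340]
f=lambda q:cv2.resize(q,(400,400),interpolation=cv2.INTER_CUBIC)
cv2.imwrite('pics/cmp3.png',np.hstack([f(b),f(a)]))
```

```text
[np.float64(-1.8147853765927002), np.float64(-1.3151499534504543), np.float64(-1.9550892923394405)]
```

View pics/cmp3.png

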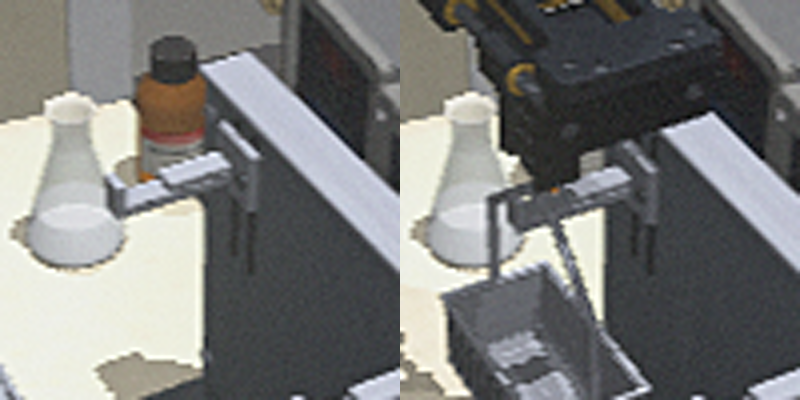

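The hook bracket's lower edge moved from (248,212) to (648,225) in the comparison, about 6 mm down, with the bail across the seat. I'll pull a little further to be sure.

>>> play_rows --commands "0 0 -0.05 0 0 0;0 0 -0.05 0 0 0;0 0 -0.05 0 0 0;0 0 -0.05 0 0 0;0 0 -0.05 0 0 0;0 0 -0.05 0 0 0;0 0 0 0 0 0;0 0 0 0 0 0;0 0 0 0 0 0;0 0 0 0 0 0"

```text
time_s: 12.4
tcp_pos: [0.4759, 0.308, 0.1977]
ee_rot: [[0.996, 0.094, 0.0], [0.094, -0.996, 0.0], [0.0, -0.0, -1.0]]
wrist_force: [-0.6, 0.4, -0.8]
gripper_width: 0.271
gripper_force: 30.0
```

At 17 mm down there is still almost no resistance, so the left hook isn't carried. I'll lift off, back out and go to the right hook.

>>> play_rows --commands "0 0 0.08 0 0 0;0 0 0.15 0 0 0;0 0 0.2 0 0 0;0 0 0.2 0 0 0;0 0 0.2 0 0 0;0 0 0.2 0 0 0;0 0 0.2 0 0 0;0 0 0.2 0 0 0;0 0 0.15 0 0 0;0 0 0.07 0 0 0;0 0 0 0 0 0;-0.15 -0.014 0 0 0 0;-0.25 -0.023 0 0 0 0;-0.25 -0.023 0 0 0 0;-0.25 -0.023 0 0 0 0;-0.25 -0.023 0 0 0 0;-0.25 -0.023 0 0 0 0;-0.1 -0.01 0 0 0 0;0 0 0 0 0 0;0 0 0 0 0 0"

```text
time_s: 14.4
tcp_pos: [0.431, 0.3039, 0.2473]
ee_rot: [[0.996, 0.094, 0.0], [0.094, -0.996, 0.0], [0.0, -0.0, -1.0]]
wrist_force: [0.0, -0.4, -2.1]
gripper_width: 0.273
gripper_force: 30.0
```

>>> play_rows --commands "0.01 -0.15 0 0 0 0;0.03 -0.3 0 0 0 0;0.04 -0.45 0 0 0 0;0.05 -0.5 0 0 0 0;0.05 -0.5 0 0 0 0;0.05 -0.5 0 0 0 0;0.05 -0.5 0 0 0 0;0.05 -0.5 0 0 0 0;0.05 -0.5 0 0 0 0;0.05 -0.5 0 0 0 0;0.04 -0.45 0 0 0 0;0.03 -0.35 0 0 0 0;0.02 -0.25 0 0 0 0;0.01 -0.15 0 0 0 0;0 -0.05 0 0 0 0;0 0 0 0 0 0;0 0 0 0 0 0;0 0 0 0 0 0"

```text
time_s: 16.2
tcp_pos: [0.4468, 0.1347, 0.2471]
ee_rot: [[0.996, 0.094, 0.0], [0.094, -0.996, 0.0], [0.0, -0.0, -1.0]]
wrist_force: [-0.0, 0.4, -2.3]
gripper_width: 0.27
gripper_force: 30.0
```

Now forward over the right hook: +45 mm in x and +4 mm in y. Before lowering I'll measure the seat again with the wrist camera.

>>> play_rows --commands "0.15 0.014 0 0 0 0;0.25 0.023 0 0 0 0;0.25 0.023 0 0 0 0;0.25 0.023 0 0 0 0;0.25 0.023 0 0 0 0;0.2 0.02 0 0 0 0;0.15 0.01 0 0 0 0;0 0 0 0 0 0;0 0 0 0 0 0"

```text
time_s: 17.1
tcp_pos: [0.4917, 0.1382, 0.247]
ee_rot: [[0.996, 0.093, -0.001], [0.093, -0.996, -0.0], [-0.001, 0.0, -1.0]]
wrist_force: [-0.2, -0.0, -3.0]
gripper_width: 0.272
gripper_force: 30.0
```

Run:
```python
from station import r,cams
import cv2,numpy as np
np.set_printoptions(precision=4,suppress=True)
i=cams.camera_info('wrist');p,d=cams.capture('wrist');cv2.imwrite('pics/wrist4.png',p)
m=np.array(i['mtx']);R=np.array(i['R']);t=np.array(i['t'])
v,u=np.mgrid[:420,:560];a=(u-m[0,2])/m[0,0];b=(v-m[1,2])/m[1,1];th=np.hypot(a,b)+1e-9;k=np.tan(np.minimum(th,1.5))/th
W=(np.dstack([a*k*d,b*k*d,d])-t)@R;P=W[d>0]
tcp=r.sense()['tcp_pos'];a=np.radians(5.4);X=np.array([np.cos(a),np.sin(a)]);Y=np.array([-X[1],X[0]])
L=np.c_[(P[:,:2]-tcp[:2])@X,(P[:,:2]-tcp[:2])@Y,P[:,2]]*1000;print(tcp)
H=L[(abs(L[:,1])<14)&(abs(L[:,0]-10)<50)]
for x0 in range(-36,56,6):
    g=H[(H[:,0]>=x0)&(H[:,0]<x0+6)&(H[:,2]>183)&(H[:,2]<206)]
    if len(g)>2: print(x0,len(g),'y',g[:,1].min(),g[:,1].max(),'z',np.median(g[:,2]),g[:,2].max())
p,d=cams.capture('side');cv2.imwrite('pics/side4.png',cv2.resize(p[170:330,250:410],(600,600),interpolation=cv2.INTER_CUBIC))
```

```text
[0.4916 0.1383 0.2471]
-12 110 y -5.335769020544352 8.54054073310688 z 189.94693057412925 193.62909790314558
-6 161 y -5.2568507856825635 8.440935578508974 z 189.84796038123082 191.0626733441628
0 157 y -5.219208432943851 8.375520684041355 z 189.75439393673818 191.52338889920935
6 163 y -5.166986850759103 8.295246887254129 z 189.81987278635253 191.74007642505634
12 134 y -5.141979088347566 8.74829254093147 z 194.61425147244108 196.15654963713237
18 184 y -4.964908630329277 8.759661534572551 z 194.7555708612461 196.8792391251799
24 176 y -4.922748658499095 8.699864544694067 z 194.82978760644033 196.70157516555167
30 187 y -4.902952042037535 8.645930921241568 z 194.76776001792345 196.23598125856003
36 187 y -4.879078454073224 8.585286112740391 z 194.71948975618608 196.69881524262922
42 197 y -4.974743314546825 8.692098194146201 z 194.35496452057677 196.5569178083059
48 202 y -13.463032442823891 13.869629539773317 z 203.38128668242277 205.07615007510782
54 101 y -13.4115724069451 13.824566356357078 z 203.9505627962055 205.31997085392302
```

View pics/side4.png

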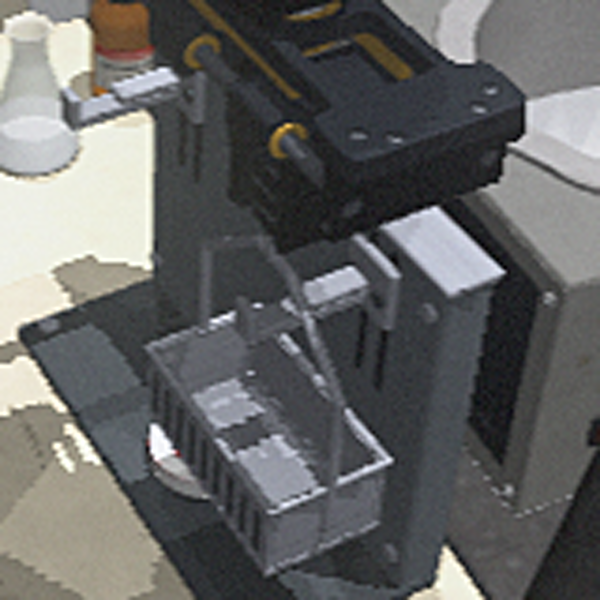

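The basket is over the right hook, which passes through the bail at crop (290,300). The seat is centred under the tool to about 1 mm in x and 1.5 mm in y, so I'll lower.

>>> play_rows --commands "0 0.03 -0.1 0 0 0;0 0 -0.17 0 0 0;0 0 -0.17 0 0 0;0 0 -0.17 0 0 0;0 0 -0.17 0 0 0;0 0 -0.12 0 0 0;0 0 -0.07 0 0 0;0 0 -0.05 0 0 0;0 0 -0.05 0 0 0;0 0 0 0 0 0;0 0 0 0 0 0;0 0 0 0 0 0"

```text
time_s: 18.4
tcp_pos: [0.4919, 0.1393, 0.2152]
ee_rot: [[0.996, 0.094, 0.0], [0.094, -0.996, 0.0], [0.0, -0.0, -1.0]]
wrist_force: [0.4, -0.3, -2.0]
gripper_width: 0.276
gripper_force: 30.0
```

>>> play_rows --commands "0 0 -0.03 0 0 0;0 0 -0.03 0 0 0;0 0 -0.04 0 0 0;0 0 0 0 0 0;0 0 0 0 0 0;0 0 0 0 0 0"

```text
time_s: 19.0
tcp_pos: [0.492, 0.1393, 0.2123]
ee_rot: [[0.996, 0.094, 0.0], [0.094, -0.996, 0.0], [0.0, -0.0, -1.0]]
wrist_force: [-1.6, 0.1, 1.2]
gripper_width: 0.275
gripper_force: 30.0
```

>>> play_rows --commands "0 0 -0.03 0 0 0;0 0 -0.04 0 0 0;0 0 -0.04 0 0 0;0 0 0 0 0 0;0 0 0 0 0 0;0 0 0 0 0 0;0 0 0 0 0 0"

```text
time_s: 19.7
tcp_pos: [0.492, 0.1393, 0.209]
ee_rot: [[0.996, 0.094, 0.001], [0.094, -0.996, 0.0], [0.001, -0.0, -1.0]]
wrist_force: [-1.9, 0.1, 3.7]
gripper_width: 0.274
gripper_force: 30.0
```

>>> play_rows --commands "0 0 -0.03 0 0 0;0 0 -0.04 0 0 0;0 0 0 0 0 0;0 0 0 0 0 0;0 0 0 0 0 0;0 0 0 0 0 0"

```text
time_s: 20.3
tcp_pos: [0.492, 0.1393, 0.2071]
ee_rot: [[0.996, 0.094, 0.001], [0.094, -0.996, 0.0], [0.001, -0.0, -1.0]]
wrist_force: [-2.6, -0.2, 5.9]
gripper_width: 0.275
gripper_force: 30.0
```

The right hook holds: the force rises steadily to about 8 N over roughly 7 mm. I'll ease up to the free-hanging height and check the forces.

>>> play_rows --commands "0 0 0.04 0 0 0;0 0 0.05 0 0 0;0 0 0.05 0 0 0;0 0 0.04 0 0 0;0 0 0.025 0 0 0;0 0 0 0 0 0;0 0 0 0 0 0;0 0 0 0 0 0;0 0 0 0 0 0;0 0 0 0 0 0"

```text
time_s: 21.3
tcp_pos: [0.4919, 0.1393, 0.2127]
ee_rot: [[0.996, 0.094, 0.0], [0.094, -0.996, 0.0], [0.0, -0.0, -1.0]]
wrist_force: [1.0, -0.5, 0.2]
gripper_width: 0.271
gripper_force: 30.0
```

Run:
```python
from station import r,cams
import cv2,numpy as np
s=r.sense();print(s['tcp_pos'],s['wrist_force'],s['moment'])
p,d=cams.capture('side');cv2.imwrite('pics/side5.png',cv2.resize(p[170:330,250:410],(600,600),interpolation=cv2.INTER_CUBIC))
```

```text
[0.49186645 0.13930938 0.21273063] [ 1.0131165  -0.49074644  0.19885755] [ 0.00697403 -0.26734624  0.03435066]
```

View pics/side5.png

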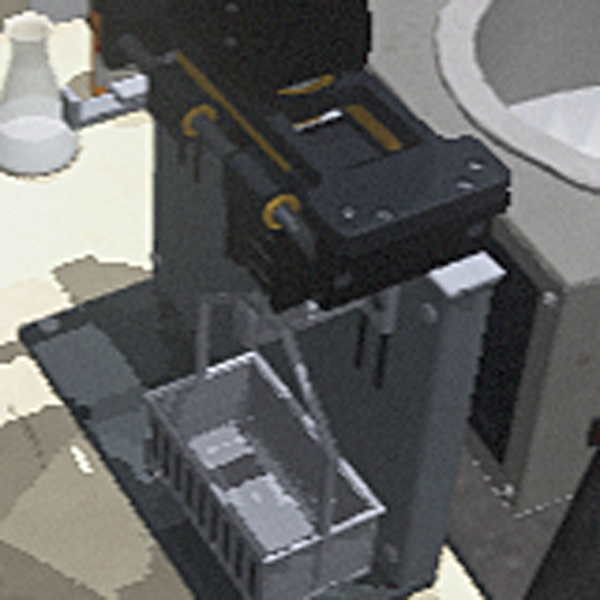

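The basket sits on the right hook with the tip in front of the bail and near-zero vertical force. I'll release gradually, let it settle, then rise straight up.

>>> play_rows --commands "0 0 0 0 0 0;0 0 0 0 0 0;0 0 0 0 0 0;0 0 0 0 0 0;0 0 0 0 0 0;0 0 0 0 0 0" --grip 28

```text
time_s: 21.95
tcp_pos: [0.4918, 0.1392, 0.2128]
ee_rot: [[0.996, 0.094, -0.0], [0.094, -0.996, -0.0], [-0.0, -0.0, -1.0]]
wrist_force: [0.6, -0.3, -0.8]
gripper_width: 0.322
gripper_force: 0.0
```

>>> play_rows --commands "0 0 0 0 0 0;0 0 0 0 0 0;0 0 0 0 0 0;0 0 0 0 0 0;0 0 0 0 0 0;0 0 0 0 0 0;0 0 0 0 0 0;0 0 0 0 0 0;0 0 0 0 0 0;0 0 0 0 0 0" --grip 60

```text
time_s: 22.95
tcp_pos: [0.4918, 0.1393, 0.2128]
ee_rot: [[0.996, 0.094, -0.0], [0.094, -0.996, -0.0], [-0.0, 0.0, -1.0]]
wrist_force: [0.0, 0.3, -0.2]
gripper_width: 0.691
gripper_force: 0.0
```

>>> play_rows --commands "0 0 0.08 0 0 0;0 0 0.15 0 0 0;0 0 0.2 0 0 0;0 0 0.2 0 0 0;0 0 0.2 0 0 0;0 0 0.2 0 0 0;0 0 0.3 0 0 0;0 0 0.3 0 0 0;0 0 0.3 0 0 0;0 0 0.3 0 0 0;0 0 0.3 0 0 0;0 0 0.3 0 0 0;0 0 0.2 0 0 0;0 0 0.1 0 0 0;0 0 0 0 0 0;0 0 0 0 0 0;0 0 0 0 0 0;0 0 0 0 0 0"

```text
time_s: 24.75
tcp_pos: [0.4917, 0.1392, 0.3063]
ee_rot: [[0.996, 0.094, -0.001], [0.094, -0.996, -0.0], [-0.001, 0.0, -1.0]]
wrist_force: [-0.1, 0.2, -0.4]
gripper_width: 0.688
gripper_force: 0.0
```

Run:
```python
from station import r,cams
import cv2,numpy as np
s=r.sense();print(s['time_s'],s['tcp_pos'],s['wrist_force'])
p,d=cams.capture('side');q,_=cams.capture('scene')
f=lambda a:cv2.resize(a,(400,400),interpolation=cv2.INTER_CUBIC)
cv2.imwrite('pics/rel6.png',np.hstack([f(p[150:340,220:410]),f(q[150:310,180:400])]))
```

```text
24.75 [0.49168504 0.13918726 0.30630056] [-0.05138457  0.1714786  -0.39361987]
```

View pics/rel6.png

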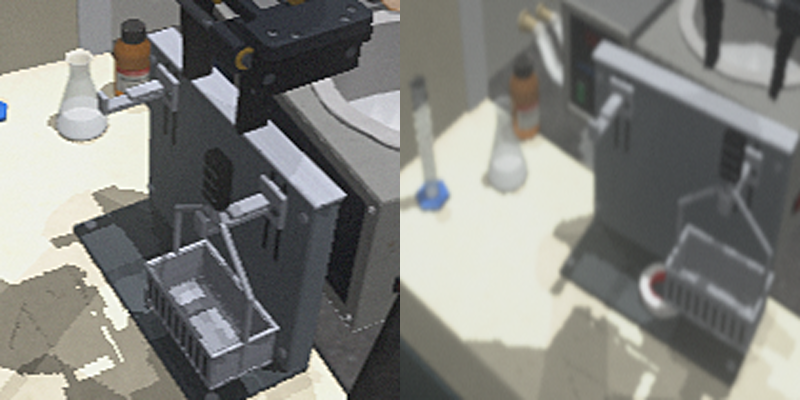

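The basket hangs on the right hook with its grip free at (215,180), and the flask, bottle and cylinder are all upright. I'll let it settle, check that it is still, and hand in.

>>> play_rows --commands "0 0 0.1 0 0 0;0 0 0 0 0 0;0 0 0 0 0 0;0 0 0 0 0 0;0 0 0 0 0 0;0 0 0 0 0 0;0 0 0 0 0 0;0 0 0 0 0 0;0 0 0 0 0 0;0 0 0 0 0 0;0 0 0 0 0 0;0 0 0 0 0 0;0 0 0 0 0 0;0 0 0 0 0 0;0 0 0 0 0 0;0 0 0 0 0 0;0 0 0 0 0 0;0 0 0 0 0 0;0 0 0 0 0 0;0 0 0 0 0 0"

```text
time_s: 26.85
tcp_pos: [0.4918, 0.1393, 0.3097]
ee_rot: [[0.996, 0.094, -0.0], [0.094, -0.996, -0.0], [-0.0, 0.0, -1.0]]
wrist_force: [-0.4, 0.3, -0.1]
gripper_width: 0.684
gripper_force: 0.0
```

Run:
```python
from station import r,cams
import numpy as np,cv2
c=lambda:cv2.cvtColor(cams.capture('side')[0][215:340,280:360],cv2.COLOR_BGR2GRAY).astype(np.float32)
A=[c() for _ in range(8)]
S=[cv2.phaseCorrelate(A[0],a)[0] for a in A[1:]];print(np.round(S,2).tolist())
if np.abs(S).max()<.3: print(r.finish_job())
```

```text
[[0.01, 0.51], [0.01, 0.49], [-0.01, 0.49], [-0.01, 0.49], [-0.01, 0.5], [0.01, 0.5], [-0.01, 0.52]]
```

The 0.5 px offset is the same in all seven later frames, so it comes from the first frame and the basket isn't moving. I'll hand in.

```bash
python3 -c "
from station import r
print(r.finish_job())"
```

```text
the job is handed in; nothing more can be done
None
```

The left hook ran down under the pull, so the basket now hangs still on the right hook, which held a tug of about 8 N before I let go; nothing was knocked over, and the job was handed in at about 27 s.

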